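# Put the stacked check weights away in their nests

## Robot

A 7-joint arm with a two-finger parallel gripper is mounted at the origin on the work surface. World frame = base frame: x ahead of the robot, y to its left, z up, the work surface at z = 0. Lengths are in mm, angles in degrees, forces in N, time in s.
With the tool pointing down it reaches from about 425 to 925 mm from the base axis. Payload 6.8 kg.
Tool frame: the origin (TCP) lies at the very end of the fingers, on their centre line; the grasp point (between the pads) lies 19 mm behind it; z points along the fingers, y is the line along which they close (so a half turn about z gives the same grasp; the last joint's range is limited). The gripper opens to 88 mm and grips with 3 to 60 N. Pads are 20 mm wide; open, the fingers measure 115 mm over their backs; the gripper's body (75 mm by 178 mm) begins 61 mm behind the grasp point.
Start: joints at [69.781, 27.33, 1.283, 89.118, -0.659, 63.558, -4.761], TCP at [163.603, -654.891, 196.164] pointing down, gripper open.
Joint ranges: [-169.35, 169.35], [-19.33, 120.38], [-80.79, 83.38], [13.8, 139.57], [-78.32, 258.32], [9.67, 109.79], [-169.56, 169.56]. Speed limits (degrees/s): [136.94, 136.94, 180, 180, 180, 180, 180].

## Interface

Orientations are given as [roll, pitch, yaw] about the fixed x, y, z axes, in that order (R = Rz(yaw) Ry(pitch) Rx(roll)).
In Python, from workcell import bot gives the robot as it stands.
- The arm moves only by the tool arm_command, never from a script. Its argument "deltas" is a list of rows, each an object of numbers: "hand": the opening in per cent of the stroke, from 0 (shut) to 100 (fully open); "tx", "ty", "tz": the shift along the world's x, y, z in m; "twist": the turn about the world's z in degrees. A call has 1 to 5 rows; each row shifts and turns the commanded pose from where the row before left it; what a row does not reach is not made up. A row lasts 1/8 s, in which the tool goes at most 62.5 mm and 10.7 degrees, less where a joint would pass 70% of its speed; a pose out of reach is approached as far as the arm can. A call with a gripper value outside its range is refused whole. The fingers move at their own pace and stop on an object; the grip force is fixed at half the most. Time passes only in rows, so rows that do not move let the fingers close. It gives the time, the measured TCP pose, the force, the opening and the grip force at its end, in the units of the state.
- bot.state(): the state, without advancing time (a new reading comes with each control period).
- bot.capture(name): name is "side" or "top" or "wrist"; returns a dict with "pixels" (384x512x3 uint8, blue, green, red), "z_map" (384x512 float32, mm along the optical axis (not along the pixel's ray), 0 where there is no reading), "fov_y" (degrees; the focal length in pixels is half the picture's height over the tangent of half this angle, whatever the lens; pixels are square), "cx", "cy" (the principal point, pixels), "k1" (the pictures are not rectified: a ray, as slopes to the right and down, at radius r is drawn at 1 + k1 r^2 times it, then the intrinsics apply), "R" (3x3) and "t" (3): a world point X has camera coordinates R X + t. Camera axes: x right, y down, z forward; pixel columns grow to the right and rows downward; lengths in mm; the calibration is good to about 2 mm. A picture is of the moment at which its call begins.
- bot.job_done(): hands the job in; it is judged then, once.
Trained networks look in the newest picture that a camera, given by its name, has taken for a name from the list of things; names that differ only in an ending like _2 or _b are one class to them, and where a whole thing is asked for, a point or a joint stands for the part that bears it (a point fixed in the world has none). Each returns a list of dicts, best first, with "conf" (0 to 1); they miss things now and then, are a little off and sometimes report something else, mostly with a low value. They report only what shows in the picture. A call takes as long as a camera call. They do not tell look-alikes from the thing itself.
- bot.look_for(camera, label): "bbox" ([left, top, right, bottom] in pixels, round what is visible of it).
- bot.regions_of(camera, label): "pixels" (384x512 bool, what is visible of it) and "bbox" ([left, top, right, bottom] in pixels, round what is visible of it).
- bot.mark_of(camera, label): "at" ([row, column] in pixels: a listed point, or the origin of a listed thing).
The state is a dict: "t": time; "joint_positions": joint angles; "joint_velocities": joint speeds; "joint_torque": joint torques, N m; "ee_pos": TCP position; "tool_rot": TCP orientation; "force": force on the tool from outside, world axes, zero at the start; "ft_torque": the same for the moment, N m; "width": finger opening in mm; "finger_force": force on a finger pad.
Only numpy, scipy, OpenCV 4.12 (cv2) and the standard library are available. Lean on these libraries where they do the work, as an engineer would, in place of code of your own. Each camera call takes 0.05 s, during which the arm holds its last target. There are 200 camera calls.

## Task

The four steel check weights have been left stacked on the balance. Working from the top of the stack down, one at a time, put each weight away flat in the wooden nest with the recess made for it: smallest weight in the smallest recess, and so on up to the largest. Set each one down gently rather than dropping it, and leave the little glass beaker standing where it is.

Things in the scene. Friction and masses are not known exactly. Their poses are not given: they have to be found in the camera images.
- balance: White laboratory balance, fixed to the table, 210 x 150 mm and 40 mm high, with a round aluminium pan 116 mm across whose top lies 50 mm above the table and whose centre is 30 mm along +x from the origin. Origin: centre of the underside, on the table. z up; the display lies towards -x. The four weights start on the pan in one stack, smallest on top.
- weight_a: The largest of four plain steel disc check weights: 66 mm in diameter, 22 mm high, about 590 g. Origin: centre of its underside; z is its axis, up. At the start it lies flat on the balance pan, at the bottom of the stack, up to about 15 mm off the pan's centre.
- weight_b: The second largest of four plain steel disc check weights: 52 mm in diameter, 22 mm high, about 370 g. Origin: centre of its underside; z is its axis, up. At the start it lies flat in the stack, up to about 4 mm off the centre of the next larger weight below it.
- weight_c: The second smallest of four plain steel disc check weights: 38 mm in diameter, 22 mm high, about 200 g. Origin: centre of its underside; z is its axis, up. At the start it lies flat in the stack, up to about 4 mm off the centre of the next larger weight below it.
- weight_d: The smallest of four plain steel disc check weights: 26 mm in diameter, 22 mm high, about 92 g. Origin: centre of its underside; z is its axis, up. At the start it lies flat in the stack, up to about 4 mm off the centre of the next larger weight below it.
- nest_a: Storage nest of the largest weight: a square pale wooden block 98 x 98 mm, 13 mm high, fixed to the table, with a round, grey-lined recess 82 mm across and 5 mm deep (recess floor 8 mm above the table). Origin: centre of the underside, on the table, under the centre of the recess; z up. The four nests change places from start to start; they are told apart by the size of their recess.
- nest_b: Storage nest of the second largest weight: a square pale wooden block 84 x 84 mm, 13 mm high, fixed to the table, with a round, grey-lined recess 68 mm across and 5 mm deep (recess floor 8 mm above the table). Origin: centre of the underside, on the table, under the centre of the recess; z up. The four nests change places from start to start; they are told apart by the size of their recess.
- nest_c: Storage nest of the second smallest weight: a square pale wooden block 70 x 70 mm, 13 mm high, fixed to the table, with a round, grey-lined recess 54 mm across and 5 mm deep (recess floor 8 mm above the table). Origin: centre of the underside, on the table, under the centre of the recess; z up. The four nests change places from start to start; they are told apart by the size of their recess.
- nest_d: Storage nest of the smallest weight: a square pale wooden block 58 x 58 mm, 13 mm high, fixed to the table, with a round, grey-lined recess 42 mm across and 5 mm deep (recess floor 8 mm above the table). Origin: centre of the underside, on the table, under the centre of the recess; z up. The four nests change places from start to start; they are told apart by the size of their recess.
- beaker: Small empty glass beaker, loose, about 50 mm across and 60 mm high, standing on the table at the left or right side. Origin: centre of its underside, z up. Not to be moved.
There are look-alikes about, which are no part of the job. Leave any blue or turquoise look-alike of the weight_a alone.

How it is judged (in metres and radians):
On the way, in this order (a step that is already met when the one before it is completed fails the run):
1. the smallest weight lies in its nest, let go (horizontal distance between weight_d and nest_d below 0.0105 m and z of weight_d in the frame of nest_d below 0.0105 m and angle between weight_d's own z axis and vertical below 0.1 rad and contact force between the fingers and weight_d below 0.1 N), for 0.2 s.
2. the second smallest weight lies in its nest, let go (horizontal distance between weight_c and nest_c below 0.0105 m and z of weight_c in the frame of nest_c below 0.0105 m and angle between weight_c's own z axis and vertical below 0.1 rad and contact force between the fingers and weight_c below 0.1 N), for 0.2 s.
3. the second largest weight lies in its nest, let go (horizontal distance between weight_b and nest_b below 0.0105 m and z of weight_b in the frame of nest_b below 0.0105 m and angle between weight_b's own z axis and vertical below 0.1 rad and contact force between the fingers and weight_b below 0.1 N), for 0.2 s.
4. the largest weight lies in its nest, let go (horizontal distance between weight_a and nest_a below 0.0105 m and z of weight_a in the frame of nest_a below 0.0105 m and angle between weight_a's own z axis and vertical below 0.1 rad and contact force between the fingers and weight_a below 0.1 N), for 0.2 s.
At the end, for the whole second after the job is handed in: Every weight lies at rest in its own nest: its centre within 10.5 mm of the nest's centre, its underside less than 2.5 mm above the recess floor, tilted less than 0.1 rad; the beaker stands upright within 20 mm of where it was (horizontal distance between weight_d and nest_d below 0.0105 m and z of weight_d in the frame of nest_d below 0.0105 m and angle between each of weight_d, weight_c, weight_b, weight_a's own z axis and vertical below 0.1 rad and linear speed of each of weight_d, weight_c, weight_b, weight_a below 0.02 m/s and horizontal distance between weight_c and nest_c below 0.0105 m and z of weight_c in the frame of nest_c below 0.0105 m and horizontal distance between weight_b and nest_b below 0.0105 m and z of weight_b in the frame of nest_b below 0.0105 m and horizontal distance between weight_a and nest_a below 0.0105 m and z of weight_a in the frame of nest_a below 0.0105 m and distance of beaker from where it was at the start of the episode below 0.02 m and angle between beaker's own z axis and vertical below 0.2 rad); the robot touches nothing.
It fails at once if the smallest weight is dropped (falls free of the fingers faster than 0.8 m/s, a drop of some 33 mm) (linear speed of weight_d above 0.8 m/s and contact force between the fingers and weight_d below 0.05 N).
It fails at once if the second smallest weight is dropped (falls free of the fingers faster than 0.8 m/s, a drop of some 33 mm) (linear speed of weight_c above 0.8 m/s and contact force between the fingers and weight_c below 0.05 N).
It fails at once if the second largest weight is dropped (falls free of the fingers faster than 0.8 m/s, a drop of some 33 mm) (linear speed of weight_b above 0.8 m/s and contact force between the fingers and weight_b below 0.05 N).
It fails at once if the largest weight is dropped (falls free of the fingers faster than 0.8 m/s, a drop of some 33 mm) (linear speed of weight_a above 0.8 m/s and contact force between the fingers and weight_a below 0.05 N).
It fails at once if the beaker is pushed or knocked over (distance of beaker from where it was at the start of the episode above 0.02 m or angle between beaker's own z axis and vertical above 0.3 rad).
It also fails if it takes over 109 s, if anything falls off the work surface, if the arm or the gripper's body presses on something with over 40 N, if the wrist force passes 120 N, or if a joint passes its speed limit or range.

## Working session

There is one attempt and no reset: what is moved stays moved. The work goes in short steps, Python scripts to look and compute and a tool call to move; the robot and the scene stay as the last step left them, time stands still between calls to the robot, and variables do not carry over. Pictures are saved under pics/ and viewed, at most 14 in all, crops included, and the job is handed in when it is done.

Besides the shell and the picture viewer there is one more tool, called as name(argument=value, ...) on one line, values as JSON. arm_command: Moves the arm, as the interface text tells. Its arguments: {"type":"object","properties":{"deltas":{"type":"array","items":{"type":"object","properties":{"hand":{"type":"number"},"tx":{"type":"number"},"ty":{"type":"number"},"tz":{"type":"number"},"twist":{"type":"number"}}}}},"required":["deltas"]}

```bash
mkdir -p pics; python3 - <<'E'
from workcell import bot
import cv2,numpy as np
for n in("top","side"):
    c=bot.capture(n);cv2.imwrite(f"pics/{n}0.png",c["pixels"]);np.savez(f"{n}0.npz",**c)
    print(n,c["fov_y"],c["cx"],c["cy"],c["k1"],c["R"],c["t"])
s=bot.state();print({k:s[k] for k in("t","ee_pos","tool_rot","width","force")})
E
```

```text
top 53.94303972693945 261.0729719878313 187.12646240217217 -0.03920532474184966 [[ 0.00805375 -0.99965994 -0.02480215]
 [-0.9867641  -0.0039277  -0.16211471]
 [ 0.16196216  0.0257795  -0.98646017]] [  5.339056   577.09174056 984.74021214]
side 53.23233086196531 255.17750020841206 191.66817018731018 0.023382882851250245 [[ 0.97525511 -0.22108033 -0.00098266]
 [-0.15618795 -0.68583497 -0.71079935]
 [ 0.15646981  0.69336418 -0.70339414]] [-567.77944709  152.39124053 1017.48445186]
{'t': 0.1, 'ee_pos': array([ 163.46032752, -654.30592354,  195.2818873 ]), 'tool_rot': array([-1.79906247e+02,  5.73441079e-03,  1.40294180e+01]), 'width': 88.00640544363041, 'force': array([ 0.6978996 , -0.51019861, -0.88781037])}
```

View pics/top0.png

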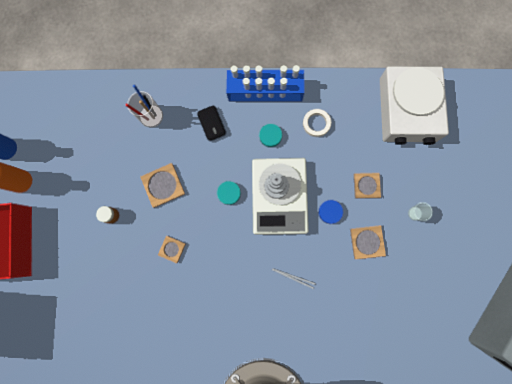

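View pics/side0.png

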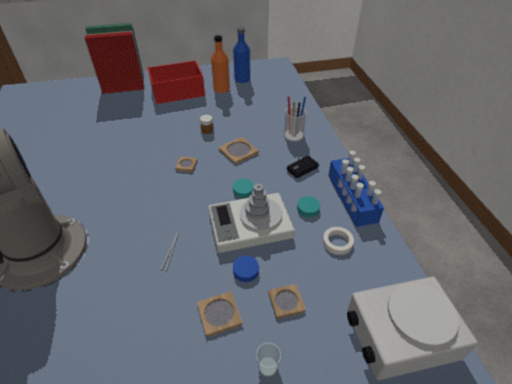

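The top view shows the stack at (277,183) on the balance. The wooden nests are at (162,185), (172,249), (368,185) and (368,242), and the beaker is at (421,213). Three coloured discs, at (271,136), (229,193) and (331,212), could be taken for weight_a. The stack on the pan is the grey one, so I choose that. Next I measure the positions.

```bash
cat > h.py <<'E'
import numpy as np,cv2
def K(c):
    f=len(c["pixels"])/2/np.tan(np.radians(float(c["fov_y"]))/2)
    return np.array([[f,0,float(c["cx"])],[0,f,float(c["cy"])],[0,0,1]]),np.array([float(c["k1"]),0,0,0])
def undist(uv,c):  # k1 model as OpenCV's radial term
    k,d=K(c); return cv2.undistortPoints(np.float64(uv).reshape(-1,1,2),k,d)[:,0]
def plane(uv,c,z):
    "pixels (col,row) -> world xyz on height z"
    r=np.c_[undist(uv,c),np.ones(len(np.reshape(uv,(-1,2))))]
    R,t=c["R"],c["t"]; d=r@R; o=-R.T@t
    return o+d*((z-o[2])/d[:,2])[:,None]
def cloud(c):
    h,w=c["z_map"].shape; v,u=np.mgrid[:h,:w]
    z=c["z_map"].ravel().astype(float)
    P=np.c_[undist(np.c_[u.ravel(),v.ravel()],c),np.ones(z.size)]*z[:,None]
    X=(P-c["t"])@c["R"]; X[z==0]=np.nan
    return X.reshape(h,w,3)
def circ(P):
    A=np.c_[2*P[:,:2],np.ones(len(P))]; s=np.linalg.lstsq(A,(P[:,:2]**2).sum(1),rcond=None)[0]
    return s[:2],np.sqrt(s[2]+s[:2]@s[:2])
E
python3 - <<'E'
from h import *
for n in("top","side"):
    c=dict(np.load(n+"0.npz"));hsv=cv2.cvtColor(c["pixels"],cv2.COLOR_BGR2HSV)
    m=cv2.inRange(hsv,(8,70,90),(25,255,255))
    cs,hi=cv2.findContours(m,cv2.RETR_CCOMP,cv2.CHAIN_APPROX_NONE)
    for i,q in enumerate(cs):
        if hi[0][i][3]>=0 and cv2.contourArea(q)>40:
            P=plane(q[:,0],c,13);o=cs[hi[0][i][3]]
            x,y=circ(P);po=plane(o[:,0],c,13)[:,:2].astype(np.float32);r=cv2.minAreaRect(po)
            print(n,"nest",q[:,0].mean(0).round(),x.round(1),"r",y.round(1),"rect",np.round(r[0]),np.round(r[1]),round(r[2]))
    X=cloud(c)
    box=(abs(X[...,0]-0)<1e4)
    for lo,hi2,nm in((132,144,'d'),(110,122,'c'),(88,100,'b'),(66,78,'a'),(46,55,'pan')):
        uc=(277,183) if n=="top" else (259,203)
        v,u=np.mgrid[:384,:512]
        s=(abs(u-uc[0])<30)&(abs(v-uc[1])<35)&(X[...,2]>lo)&(X[...,2]<hi2)
        p=X[s]
        if len(p)>4:print(n,nm,len(p),p.mean(0).round(1),cv2.minEnclosingCircle(p[:,:2].astype(np.float32)))
E
python3 - <<'E'
import cv2
a=cv2.imread('pics/top0.png')[150:245,235:320];cv2.imwrite('pics/crop1.png',cv2.resize(a,None,fx=6,fy=6,interpolation=2))
E
```

```text
top nest [171. 249.] [407.6 258.3] r 21.9 rect [408. 258.] [59. 58.] 68
top nest [368. 242.] [ 431.2 -284.7] r 34.6 rect [ 431. -285.] [83. 85.] 7
top nest [367. 185.] [ 589.7 -289. ] r 27.7 rect [ 590. -289.] [69. 71.] 1
top nest [162. 185.] [588.9 293.1] r 41.6 rect [588. 293.] [99. 99.] 25
top d 82 [581.2 -31.6 138.6] ((581.0780029296875, -31.249202728271484), 12.895421028137207)
top c 84 [580.9 -29.7 116.1] ((583.322265625, -30.910383224487305), 19.00031852722168)
top b 129 [572.8 -35.2  94.5] ((581.2473754882812, -32.828189849853516), 25.989681243896484)
top a 159 [563.5 -33.1  72.5] ((577.1043090820312, -33.303253173828125), 32.78703308105469)
top pan 892 [587.3 -46.8  50.5] ((568.72412109375, -54.768707275390625), 79.13531494140625)
side nest [219. 313.] [ 431.4 -289.9] r 34.8 rect [ 431. -291.] [82. 86.] 6
side nest [286. 300.] [ 589.5 -294.1] r 28.0 rect [ 589. -295.] [69. 72.] 1
side nest [186. 163.] [408.2 251.4] r 21.6 rect [408. 247.] [64. 57.] 70
side nest [238. 149.] [588.5 286.1] r 42.1 rect [588. 283.] [ 99. 103.] 24
side d 62 [582.9 -35.2 136.5] ((583.5502319335938, -34.462894439697266), 12.469977378845215)
side c 76 [584.  -41.  115.4] ((585.5309448242188, -34.30744934082031), 19.879199981689453)
side b 128 [579.1 -46.1  93.2] ((581.1836547851562, -38.72681427001953), 26.910493850708008)
side a 157 [573.2 -51.1  71.3] ((579.0222778320312, -37.41679382324219), 32.70701217651367)
side pan 631 [590.2 -61.2  49.2] ((589.0301513671875, -44.88460159301758), 59.596702575683594)
```

View pics/crop1.png

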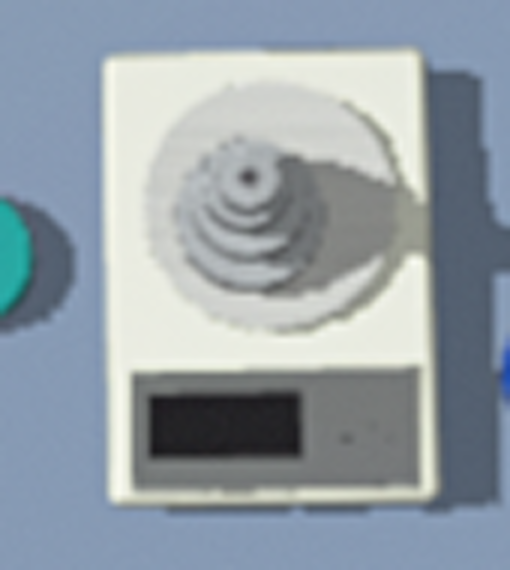

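The crop confirms it: the grey four-step stack sits on the pan, with the small disc's centre near crop pixel (248,177), and a turquoise and a blue disc lie clear of it on the table. Averaging both cameras gives:

| Item | x (mm) | y (mm) |
|---|---|---|
| weight_d | 582 | -33 |
| nest_d | 408 | 256 |
| nest_c | 589 | -291 |
| nest_b | 431 | -287 |
| nest_a | 588 | 290 |

Now I move over the stack.

arm_command(deltas=[{"tx": 0.028,"ty": 0.041,"tz": 0.02,"hand": 100},{"tx": 0.028,"ty": 0.041,"tz": 0.02},{"tx": 0.028,"ty": 0.041,"tz": 0.02},{"tx": 0.028,"ty": 0.041},{"tx": 0.028,"ty": 0.041}])

```text
invalid input
```

arm_command(deltas=[{"tx": 0.028,"ty": 0.041},{"tx": 0.028,"ty": 0.041},{"tx": 0.028,"ty": 0.041},{"tx": 0.028,"ty": 0.041},{"tx": 0.028,"ty": 0.041}])

```text
invalid input
```

arm_command(deltas=[{"tx": 0.028,"ty": 0.041},{"tx": 0.028,"ty": 0.041},{"tx": 0.028,"ty": 0.041},{"tx": 0.026,"ty": 0.045},{}])

```text
invalid input
```

arm_command(deltas=[{"tx": 0.028,"ty": 0.041,"tz": 0.02,"twist": 0,"hand": 100},{"tx": 0.028,"ty": 0.041,"tz": 0.02,"twist": 0,"hand": 100},{"tx": 0.028,"ty": 0.041,"tz": 0.02,"twist": 0,"hand": 100},{"tx": 0.028,"ty": 0.041,"tz": 0,"twist": 0,"hand": 100},{"tx": 0.028,"ty": 0.041,"tz": 0,"twist": 0,"hand": 100}])

```text
t: 0.72
ee_pos: [304.3, -448.3, 256.2]
tool_rot: [180.0, -0.0, 14.0]
force: [0.4, 0.3, 1.0]
width: 87.8
finger_force: 0.0
```

arm_command(deltas=[{"tx": 0.028,"ty": 0.041,"tz": 0,"twist": 0,"hand": 100},{"tx": 0.028,"ty": 0.041,"tz": 0,"twist": 0,"hand": 100},{"tx": 0.028,"ty": 0.041,"tz": 0,"twist": 0,"hand": 100},{"tx": 0.028,"ty": 0.041,"tz": 0,"twist": 0,"hand": 100},{"tx": 0.028,"ty": 0.041,"tz": 0,"twist": 0,"hand": 100}])

```text
t: 1.35
ee_pos: [444.1, -243.4, 256.0]
tool_rot: [-180.0, 0.0, 14.0]
force: [0.2, -0.1, 0.0]
width: 87.7
finger_force: 0.0
```

arm_command(deltas=[{"tx": 0.028,"ty": 0.042,"tz": 0,"twist": 0,"hand": 100},{"tx": 0.028,"ty": 0.042,"tz": 0,"twist": 0,"hand": 100},{"tx": 0.028,"ty": 0.042,"tz": 0,"twist": 0,"hand": 100},{"tx": 0.028,"ty": 0.042,"tz": 0,"twist": 0,"hand": 100},{"tx": 0.026,"ty": 0.042,"tz": 0,"twist": 0,"hand": 100}])

```text
t: 1.98
ee_pos: [582.1, -33.6, 255.8]
tool_rot: [-180.0, 0.0, 14.0]
force: [0.1, 0.2, 0.4]
width: 87.9
finger_force: 0.0
```

```bash
cat > w.py <<'E'
from workcell import bot
from h import *
import sys
c=bot.capture("wrist");cv2.imwrite(f"pics/{sys.argv[1]}.png",c["pixels"]);np.savez(sys.argv[1]+".npz",**c)
s=bot.state();print(s["t"],s["ee_pos"].round(1))
k,d=K(c);print("cam at",(-c["R"].T@c["t"]).round(1),"tcp px",cv2.projectPoints(s["ee_pos"],cv2.Rodrigues(c["R"])[0],c["t"],k,d)[0].ravel().round())
X=cloud(c)
for nm,h in zip("dcba",(138,116,94,72)):
    m=(abs(X[...,2]-h)<4)&(abs(X[...,0]-580)<60)&(abs(X[...,1]+35)<60)
    p=X[m]
    if len(p)>20:
        (x,y),r=cv2.minEnclosingCircle(p[:,:2].astype(np.float32));print(nm,len(p),round(x,1),round(y,1),"r",round(r,1),"z",p[:,2].mean().round(1))
E
python3 w.py w1
```

```text
2.025 [584.6 -25.6 255.9]
cam at [655.3 -16.1 444.7] tcp px [247. 213.]
d 574 583.3 -31.6 r 12.9 z 138.2
c 478 585.9 -30.9 r 19.0 z 116.2
b 604 583.2 -33.0 r 25.9 z 94.2
a 711 579.4 -33.0 r 33.2 z 72.1
```

View pics/w1.png

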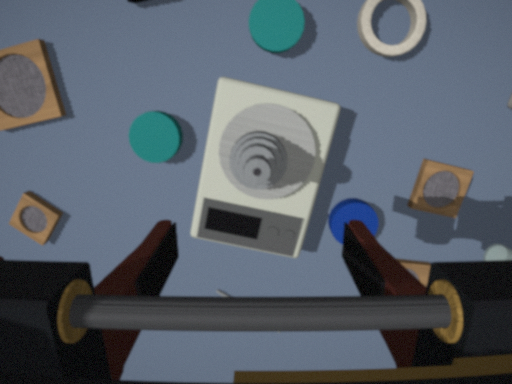

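The wrist picture shows the stack at about (257,165) between the finger tips, with the coloured discs well clear. The arm was still settling, so I let it stop and measure once more.

arm_command(deltas=[{"tx": 0,"ty": 0,"tz": 0,"twist": 0,"hand": 100},{"tx": 0,"ty": 0,"tz": 0,"twist": 0,"hand": 100}])

```text
t: 2.28
ee_pos: [581.0, -36.3, 255.7]
tool_rot: [180.0, 0.1, 13.9]
force: [0.4, -0.0, -1.0]
width: 87.8
finger_force: 0.0
```

```bash
python3 w.py w2
```

```text
2.325 [581.  -36.6 255.9]
cam at [654.2 -18.8 444.6] tcp px [259. 220.]
d 573 583.4 -31.5 r 12.9 z 138.2
c 482 585.4 -30.6 r 18.9 z 116.2
b 602 583.2 -32.5 r 26.0 z 94.2
a 711 579.6 -33.2 r 33.0 z 72.1
```

arm_command(deltas=[{"tx": 0.002,"ty": 0.004,"tz": -0.03,"twist": 0,"hand": 100},{"tx": 0,"ty": 0,"tz": -0.045,"twist": 0,"hand": 100},{"tx": 0,"ty": 0,"tz": -0.035,"twist": 0,"hand": 80},{"tx": 0,"ty": 0,"tz": -0.02,"twist": 0,"hand": 60},{"tx": 0,"ty": 0,"tz": 0,"twist": 0,"hand": 50}])

```text
t: 2.95
ee_pos: [582.0, -32.5, 124.8]
tool_rot: [-180.0, 0.2, 13.9]
force: [0.2, 0.2, 0.3]
width: 61.6
finger_force: 0.0
```

arm_command(deltas=[{"tx": 0,"ty": 0,"tz": 0,"twist": 0,"hand": 40},{"tx": 0,"ty": 0,"tz": 0,"twist": 0,"hand": 20},{"tx": 0,"ty": 0,"tz": 0,"twist": 0,"hand": 0},{"tx": 0,"ty": 0,"tz": 0,"twist": 0,"hand": 0},{"tx": 0,"ty": 0,"tz": 0,"twist": 0,"hand": 0}])

```text
t: 3.58
ee_pos: [583.6, -30.9, 126.3]
tool_rot: [180.0, -0.0, 14.0]
force: [0.2, 0.2, -0.0]
width: 11.7
finger_force: 0.0
```

The fingers closed past 26 mm without touching anything, so I look.

```bash
python3 w.py w3; python3 - <<'E'
from workcell import bot
from h import *
s=bot.state();print(s["width"],s["finger_force"],s["ee_pos"],s["tool_rot"])
c=bot.capture("side");a=c["pixels"]
w=cv2.imread('pics/w3.png')
cv2.imwrite('pics/s3.png',np.hstack([cv2.resize(a[140:260,200:320],(400,400),interpolation=2),cv2.resize(w[100:356,128:384],(400,400))]))
E
```

```text
3.625 [583.6 -30.8 126.2]
cam at [656.6 -13.3 315.2] tcp px [259. 220.]
d 1069 583.4 -32.0 r 13.2 z 138.1
c 1149 585.4 -30.9 r 18.9 z 116.2
b 1115 583.4 -32.9 r 26.0 z 94.2
a 1109 579.4 -33.3 r 33.0 z 72.2
7.018164469483574 0.0 [583.62916918 -30.83460928 126.23316072] [ 1.79997620e+02 -7.03279130e-03  1.40323701e+01]
```

View pics/s3.png

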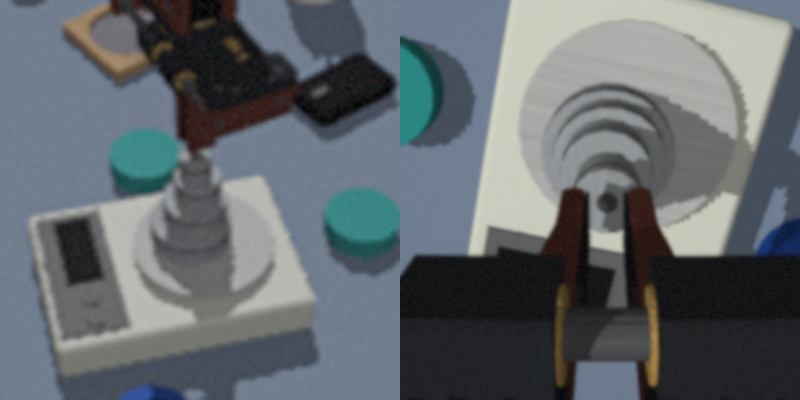

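In the side half the finger tip is at crop (190,145), just above or behind the disc's top. In the wrist half the tips are at crop (575,195) and (635,195), nearer the camera than the disc. I check the real tip height from depth.

```bash
python3 - <<'E'
from workcell import bot
from h import *
tcp=np.array([583.6,-30.8,126.2])
for n in("side","top"):
    c=bot.capture(n);k,d=K(c)
    print(n,cv2.projectPoints(tcp,cv2.Rodrigues(c["R"])[0],c["t"],k,d)[0].ravel().round(1))
    X=cloud(c);b=c["pixels"].astype(int)
    near=(abs(X[...,0]-583)<60)&(abs(X[...,1]+32)<70)&(X[...,2]>100)
    red=near&(b[...,2]>b[...,0]*1.5)
    p=X[red]
    if len(p):
        o=np.argsort(p[:,2])[:15];print(p[o].round(0)[::3], len(p))
c=dict(np.load("w3.npz"));X=cloud(c);b=c["pixels"].astype(int)
red=(b[...,2]>b[...,0]*1.5)&(np.abs(X[...,2]-150)<60)&(abs(X[...,0]-600)<80)
p=X[red];v,u=np.nonzero(red);o=np.argsort(p[:,2])[:40:4];print(np.c_[p[o].round(0),u[o],v[o]])
E
```

```text
side [258.3 188.9]
[[583. -42. 158.]
 [580. -43. 159.]
 [575. -32. 160.]
 [575. -40. 161.]
 [575. -31. 163.]] 426
top [276.  179.6]
[[531.  36. 259.]] 3
[[597. -39. 155. 279. 221.]
 [597. -41. 155. 284. 221.]
 [592. -20. 156. 242. 222.]
 [591. -17. 156. 235. 222.]
 [597. -38. 156. 279. 222.]
 [597. -40. 156. 283. 222.]
 [597. -39. 157. 281. 222.]
 [598. -41. 157. 284. 222.]
 [592. -20. 157. 242. 223.]
 [597. -41. 158. 284. 223.]]
```

```bash
python3 - <<'E'
from h import *
from workcell import bot
c=bot.capture("wrist");X=cloud(c);b=c["pixels"]
for col in (246,254,262,270):
    print(col)
    for v in range(206,246,3): print(v,X[v,col].round(0),b[v,col])
print(bot.state()["width"],bot.state()["force"])
cv2.imwrite("pics/w4.png",cv2.resize(b[190:290,190:330],None,fx=5,fy=5,interpolation=2))
E
```

```text
246
206 [590. -21. 126.] [105 102 100]
209 [591. -22. 133.] [83 79 79]
212 [591. -22. 138.] [116 115 110]
215 [590. -22. 139.] [148 145 141]
218 [588. -23. 138.] [143 142 138]
221 [593. -22. 155.] [51 53 65]
224 [593. -22. 160.] [21 25 46]
227 [593. -22. 163.] [21 26 49]
230 [594. -22. 169.] [25 29 51]
233 [593. -23. 170.] [19 26 49]
236 [593. -23. 173.] [23 29 53]
239 [593. -23. 177.] [27 32 53]
242 [593. -23. 179.] [21 26 52]
245 [593. -23. 183.] [22 26 50]
254
206 [594. -26. 133.] [80 79 77]
209 [593. -26. 137.] [120 118 117]
212 [592. -26. 138.] [150 148 145]
215 [590. -27. 137.] [145 144 142]
218 [589. -27. 138.] [144 143 140]
221 [594. -26. 155.] [63 65 75]
224 [594. -26. 159.] [23 24 50]
227 [594. -26. 163.] [22 29 53]
230 [594. -26. 167.] [28 34 54]
233 [594. -26. 170.] [13 14 47]
236 [594. -26. 173.] [21 25 48]
239 [594. -26. 177.] [21 21 48]
242 [594. -26. 180.] [20 21 43]
245 [594. -26. 183.] [22 26 44]
262
206 [596. -30. 135.] [75 73 70]
209 [595. -30. 138.] [126 125 121]
212 [593. -30. 138.] [141 140 136]
215 [592. -31. 139.] [140 137 133]
218 [590. -31. 139.] [141 140 136]
221 [588. -32. 138.] [87 86 84]
224 [593. -30. 156.] [27 27 30]
227 [593. -30. 160.] [19 14 24]
230 [593. -30. 164.] [25 22 30]
233 [593. -30. 166.] [20 21 23]
236 [593. -30. 170.] [24 24 27]
239 [593. -30. 173.] [21 21 24]
242 [593. -30. 177.] [21 22 18]
245 [593. -30. 180.] [29 29 28]
270
206 [596. -35. 133.] [59 58 57]
209 [596. -34. 138.] [83 81 80]
212 [595. -35. 138.] [137 135 132]
215 [593. -35. 138.] [133 133 128]
218 [591. -36. 138.] [90 89 87]
221 [596. -34. 156.] [32 35 54]
224 [596. -34. 159.] [15 15 47]
227 [595. -34. 162.] [28 28 51]
230 [596. -34. 167.] [20 26 49]
233 [596. -34. 170.] [12 16 48]
236 [595. -34. 173.] [23 25 52]
239 [596. -33. 177.] [21 24 51]
242 [595. -33. 179.] [21 28 51]
245 [596. -33. 183.] [22 24 46]
0.4988979306043786 [ 0.00545146  0.13241727 -0.48531757]
```

View pics/w4.png

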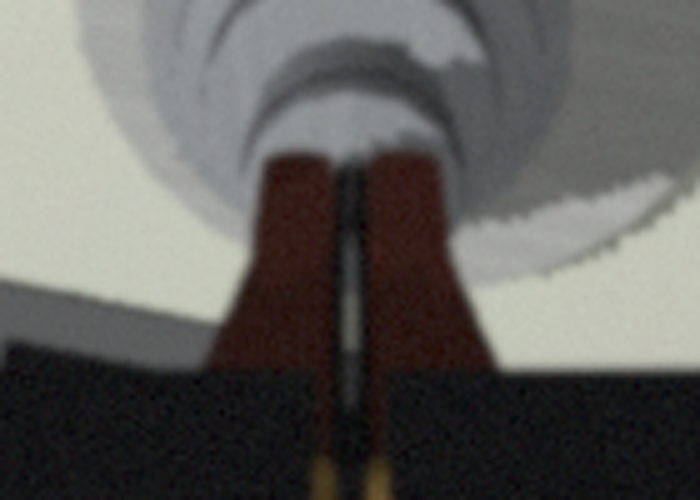

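The shut fingers end at z ≈ 153 while the reported TCP is 126. So the real finger tips sit about 27 mm above the reported point, and x and y agree. I will add this offset to every height: open, go 27 mm lower, and close again.

arm_command(deltas=[{"tx": 0,"ty": 0,"tz": 0,"twist": 0,"hand": 70},{"tx": 0,"ty": 0,"tz": 0,"twist": 0,"hand": 70},{"tx": 0,"ty": 0,"tz": 0,"twist": 0,"hand": 70},{"tx": 0,"ty": 0,"tz": 0,"twist": 0,"hand": 70},{"tx": 0,"ty": 0,"tz": 0,"twist": 0,"hand": 70}])

```text
t: 4.45
ee_pos: [583.6, -30.9, 126.2]
tool_rot: [180.0, -0.0, 14.0]
force: [-0.7, 0.0, -0.3]
width: 47.0
finger_force: 0.0
```

arm_command(deltas=[{"tx": 0,"ty": 0,"tz": 0,"twist": 0,"hand": 70},{"tx": 0,"ty": 0,"tz": -0.01,"twist": 0,"hand": 70},{"tx": 0,"ty": 0,"tz": -0.01,"twist": 0,"hand": 70},{"tx": 0,"ty": 0,"tz": -0.006,"twist": 0,"hand": 70},{"tx": 0,"ty": 0,"tz": 0,"twist": 0,"hand": 70}])

```text
t: 5.08
ee_pos: [583.1, -30.9, 99.3]
tool_rot: [-180.0, 0.1, 14.0]
force: [0.2, 1.0, -0.3]
width: 61.7
finger_force: 0.0
```

```bash
python3 w.py w5; python3 - <<'E'
from h import *
from workcell import bot
s=bot.state();print(s["ee_pos"],s["width"])
c=dict(np.load("w5.npz"));X=cloud(c);b=c["pixels"].astype(int)
red=(b[...,2]>b[...,0]*1.5)&(b[...,2]<100)&(np.hypot(X[...,0]-590,X[...,1]+31)<50)
p=X[red];v,u=np.nonzero(red);o=np.argsort(p[:,2])[:60:6];print(np.c_[p[o].round(0),u[o],v[o]])
E
```

```text
5.125 [583.4 -30.8  99.8]
cam at [656.4 -13.4 288.1] tcp px [259. 220.]
d 2510 593.6 -29.1 r 39.6 z 138.1
c 1567 585.3 -31.0 r 19.1 z 116.2
b 1430 583.0 -32.8 r 26.0 z 94.2
a 1333 579.5 -33.5 r 33.2 z 72.2
[583.41710728 -30.83219908  99.80952756] 61.661582997277804
[[602. -64. 127. 330. 221.]
 [603. -65. 129. 332. 221.]
 [603. -64. 129. 331. 222.]
 [585.   7. 130. 188. 222.]
 [603. -65. 130. 333. 222.]
 [603. -66. 130. 335. 223.]
 [602. -62. 130. 327. 223.]
 [603. -64. 131. 331. 223.]
 [602. -61. 131. 326. 223.]
 [603. -66. 131. 336. 223.]]
```

arm_command(deltas=[{"tx": 0,"ty": 0,"tz": -0.002,"twist": 0,"hand": 50},{"tx": 0,"ty": 0,"tz": 0,"twist": 0,"hand": 30},{"tx": 0,"ty": 0,"tz": 0,"twist": 0,"hand": 20},{"tx": 0,"ty": 0,"tz": 0,"twist": 0,"hand": 10},{"tx": 0,"ty": 0,"tz": 0,"twist": 0,"hand": 0}])

```text
t: 5.75
ee_pos: [583.7, -30.9, 98.3]
tool_rot: [180.0, -0.0, 14.0]
force: [-0.6, -1.1, 0.7]
width: 25.2
finger_force: 30.0
```

arm_command(deltas=[{"tx": 0,"ty": 0,"tz": 0,"twist": 0,"hand": 0},{"tx": 0,"ty": 0,"tz": 0,"twist": 0,"hand": 0}])

```text
t: 6.0
ee_pos: [583.7, -30.9, 98.3]
tool_rot: [180.0, -0.0, 14.0]
force: [0.6, 0.8, 1.3]
width: 24.8
finger_force: 30.0
```

Weight d is gripped, with its underside 17.7 mm above the reported TCP. I lift it, and meanwhile measure the nests in the settled wrist picture w2.

arm_command(deltas=[{"tx": 0,"ty": 0,"tz": 0.02,"twist": 0,"hand": 0},{"tx": 0,"ty": 0,"tz": 0.04,"twist": 0,"hand": 0},{"tx": -0.02,"ty": 0.03,"tz": 0.03,"twist": 0,"hand": 0},{"tx": -0.03,"ty": 0.05,"tz": 0,"twist": 0,"hand": 0},{"tx": -0.03,"ty": 0.05,"tz": 0,"twist": 0,"hand": 0}])

```text
t: 6.62
ee_pos: [502.8, 100.3, 188.5]
tool_rot: [180.0, -0.1, 14.0]
force: [0.2, 0.2, -0.6]
width: 25.3
finger_force: 30.0
```

```bash
cat > nest.py <<'E'
from h import *
def nests(c,n):
    hsv=cv2.cvtColor(c["pixels"],cv2.COLOR_BGR2HSV)
    m=cv2.inRange(hsv,(8,70,60),(25,255,255))
    cs,hi=cv2.findContours(m,cv2.RETR_CCOMP,cv2.CHAIN_APPROX_NONE)
    for i,q in enumerate(cs):
        if hi[0][i][3]>=0 and cv2.contourArea(q)>150:
            x,y=circ(plane(q[:,0],c,13)); print(n,q[:,0].mean(0).round(),x.round(1),"r",y.round(1))
E
python3 -c "
from nest import *
for n in('w1','w2','w3'):nests(dict(np.load(n+'.npz')),n)"
```

```text
w1 [ 34. 219.] [409.8 256.8] r 20.6
w1 [441. 189.] [ 591.8 -288.5] r 26.6
w2 [ 33. 218.] [409.1 256. ] r 20.6
w2 [439. 188.] [ 591.3 -289.4] r 26.7
```

arm_command(deltas=[{"tx": -0.024,"ty": 0.04,"tz": 0,"twist": 0,"hand": 0},{"tx": -0.024,"ty": 0.04,"tz": 0,"twist": 0,"hand": 0},{"tx": -0.024,"ty": 0.04,"tz": 0,"twist": 0,"hand": 0},{"tx": -0.022,"ty": 0.037,"tz": -0.04,"twist": 0,"hand": 0},{"tx": 0,"ty": 0,"tz": -0.05,"twist": 0,"hand": 0}])

```text
t: 7.25
ee_pos: [408.5, 260.2, 98.4]
tool_rot: [-179.8, -0.2, 14.4]
force: [0.7, -0.2, -1.9]
width: 25.2
finger_force: 30.0
```

arm_command(deltas=[{"tx": 0,"ty": 0,"tz": -0.04,"twist": 0,"hand": 0},{"tx": 0,"ty": 0,"tz": -0.03,"twist": 0,"hand": 0},{"tx": 0,"ty": 0,"tz": -0.015,"twist": 0,"hand": 0},{"tx": 0,"ty": 0,"tz": 0,"twist": 0,"hand": 0},{"tx": 0,"ty": 0,"tz": 0,"twist": 0,"hand": 0}])

```text
t: 7.88
ee_pos: [410.3, 256.7, 14.2]
tool_rot: [-180.0, -0.1, 14.0]
force: [-0.3, -0.4, -0.6]
width: 24.9
finger_force: 30.0
```

```bash
cat > z.py <<'E'
import sys
from workcell import bot
from nest import *
c=bot.capture("wrist");np.savez(sys.argv[1]+".npz",**c);cv2.imwrite(f"pics/{sys.argv[1]}.png",c["pixels"])
s=bot.state();print(s["t"],s["ee_pos"].round(1),s["width"],s["force"].round(1));nests(c,"wr")
E
python3 z.py p1
```

```text
7.925 [410.5 256.7  14.3] 24.835653430819466 [ 0.3 -0.1 -0.2]
```

View pics/p1.png

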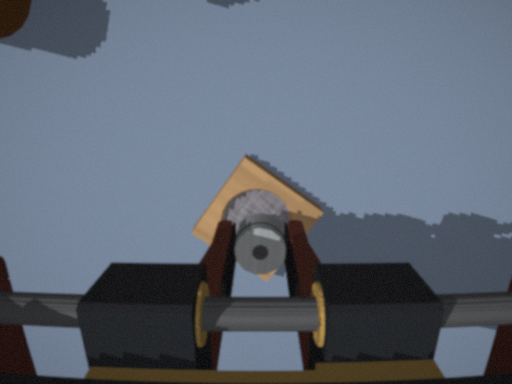

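The wrist view shows weight d at (261,245) between the fingers. The nest's corner diagonals cross at (258,220), which is exactly where the TCP projects, so it is centred. I lower it now.

arm_command(deltas=[{"tx": 0,"ty": 0,"tz": -0.01,"twist": 0,"hand": 0},{"tx": 0,"ty": 0,"tz": -0.008,"twist": 0,"hand": 0},{"tx": 0,"ty": 0,"tz": -0.005,"twist": 0,"hand": 0},{"tx": 0,"ty": 0,"tz": 0,"twist": 0,"hand": 0},{"tx": 0,"ty": 0,"tz": 0,"twist": 0,"hand": 0}])

```text
t: 8.55
ee_pos: [409.5, 256.1, -10.1]
tool_rot: [180.0, 0.0, 14.0]
force: [-0.7, 0.1, -1.6]
width: 25.3
finger_force: 30.0
```

arm_command(deltas=[{"tx": 0,"ty": 0,"tz": 0,"twist": 0,"hand": 32},{"tx": 0,"ty": 0,"tz": 0,"twist": 0,"hand": 40},{"tx": 0,"ty": 0,"tz": 0,"twist": 0,"hand": 50},{"tx": 0,"ty": 0,"tz": 0,"twist": 0,"hand": 60},{"tx": 0,"ty": 0,"tz": 0.02,"twist": 0,"hand": 70}])

```text
t: 9.18
ee_pos: [408.6, 255.4, 9.5]
tool_rot: [180.0, 0.1, 14.0]
force: [-0.1, 0.1, 0.4]
width: 59.3
finger_force: 0.0
```

arm_command(deltas=[{"tx": 0,"ty": 0,"tz": 0.05,"twist": 0,"hand": 70},{"tx": 0,"ty": 0,"tz": 0.06,"twist": 0,"hand": 70},{"tx": 0.03,"ty": -0.05,"tz": 0.04,"twist": 0,"hand": 70},{"tx": 0,"ty": 0,"tz": 0,"twist": 0,"hand": 70},{"tx": 0,"ty": 0,"tz": 0,"twist": 0,"hand": 70}])

```text
t: 9.8
ee_pos: [435.7, 211.8, 155.2]
tool_rot: [180.0, 0.0, 14.0]
force: [-0.6, 0.3, 0.3]
width: 61.3
finger_force: 0.0
```

```bash
cat > chk.py <<'E'
import sys
from nest import *
c=dict(np.load(sys.argv[1])); x,y=float(sys.argv[2]),float(sys.argv[3])
nests(c,"nest"); X=cloud(c); p=X[(abs(X[...,2]-30)<4)&(np.hypot(X[...,0]-x,X[...,1]-y)<45)]
if len(p)>10: print("weight",len(p),cv2.minEnclosingCircle(p[:,:2].astype(np.float32)),p[:,2].mean(),p[:,2].std())
E
python3 z.py p2; python3 chk.py p2.npz 409 256
```

```text
9.85 [435.1 212.2 154.7] 61.51336114804243 [-0.3 -1.4  0.6]
wr [210. 182.] [408.9 257.3] r 20.8
nest [210. 182.] [408.9 257.3] r 20.8
weight 534 ((408.9171142578125, 255.58006286621094), 13.049356460571289) 30.149045975770587 0.9142965388316289
```

Weight d is seated 2 mm from the nest's centre, with its top at z = 30. Next is weight c, at (585.4, -31).

arm_command(deltas=[{"tx": 0.03,"ty": -0.049,"tz": 0,"twist": 0,"hand": 75},{"tx": 0.03,"ty": -0.049,"tz": 0,"twist": 0,"hand": 75},{"tx": 0.03,"ty": -0.049,"tz": 0,"twist": 0,"hand": 75},{"tx": 0.03,"ty": -0.049,"tz": 0,"twist": 0,"hand": 75},{"tx": 0.03,"ty": -0.047,"tz": 0,"twist": 0,"hand": 75}])

```text
t: 10.48
ee_pos: [586.1, -31.0, 154.0]
tool_rot: [-179.9, 0.1, 14.2]
force: [0.7, 0.8, -0.3]
width: 66.2
finger_force: 0.0
```

arm_command(deltas=[{"tx": 0,"ty": 0,"tz": 0,"twist": 0,"hand": 75},{"tx": 0,"ty": 0,"tz": 0,"twist": 0,"hand": 75}])

```text
t: 10.72
ee_pos: [585.1, -29.0, 154.2]
tool_rot: [-179.9, 0.1, 14.2]
force: [0.1, 0.6, -0.3]
width: 65.8
finger_force: 0.0
```

arm_command(deltas=[{"tx": 0,"ty": -0.002,"tz": -0.03,"twist": 0,"hand": 75},{"tx": 0,"ty": 0,"tz": -0.03,"twist": 0,"hand": 75},{"tx": 0,"ty": 0,"tz": -0.015,"twist": 0,"hand": 75},{"tx": 0,"ty": 0,"tz": -0.003,"twist": 0,"hand": 75},{"tx": 0,"ty": 0,"tz": 0,"twist": 0,"hand": 65}])

```text
t: 11.35
ee_pos: [586.5, -32.4, 78.2]
tool_rot: [180.0, -0.1, 14.1]
force: [0.7, -0.4, 0.4]
width: 59.4
finger_force: 0.0
```

arm_command(deltas=[{"tx": 0,"ty": 0,"tz": 0,"twist": 0,"hand": 55},{"tx": 0,"ty": 0,"tz": 0,"twist": 0,"hand": 45},{"tx": 0,"ty": 0,"tz": 0,"twist": 0,"hand": 35},{"tx": 0,"ty": 0,"tz": 0,"twist": 0,"hand": 0},{"tx": 0,"ty": 0,"tz": 0,"twist": 0,"hand": 0}])

```text
t: 11.98
ee_pos: [586.6, -32.5, 78.2]
tool_rot: [-180.0, -0.1, 14.0]
force: [-1.2, 2.0, 6.6]
width: 37.5
finger_force: 30.0
```

arm_command(deltas=[{"tx": 0,"ty": 0,"tz": 0,"twist": 0,"hand": 0},{"tx": 0,"ty": 0,"tz": 0,"twist": 0,"hand": 0}])

```text
t: 12.22
ee_pos: [586.6, -32.5, 78.2]
tool_rot: [-180.0, -0.1, 14.0]
force: [-1.0, 2.6, 5.5]
width: 37.1
finger_force: 30.0
```

arm_command(deltas=[{"tx": 0,"ty": 0,"tz": 0.01,"twist": 0,"hand": 0},{"tx": 0,"ty": 0,"tz": 0.03,"twist": 0,"hand": 0},{"tx": 0,"ty": -0.02,"tz": 0.03,"twist": 0,"hand": 0},{"tx": 0.002,"ty": -0.05,"tz": 0.02,"twist": 0,"hand": 0},{"tx": 0.002,"ty": -0.05,"tz": 0,"twist": 0,"hand": 0}])

```text
t: 12.85
ee_pos: [591.1, -154.8, 169.8]
tool_rot: [179.9, -0.2, 14.1]
force: [0.6, -0.4, -3.7]
width: 37.2
finger_force: 30.0
```

arm_command(deltas=[{"tx": 0,"ty": -0.05,"tz": 0,"twist": 0,"hand": 0},{"tx": 0,"ty": -0.05,"tz": 0,"twist": 0,"hand": 0},{"tx": 0,"ty": -0.037,"tz": -0.03,"twist": 0,"hand": 0},{"tx": 0,"ty": 0,"tz": -0.04,"twist": 0,"hand": 0},{"tx": 0,"ty": 0,"tz": -0.04,"twist": 0,"hand": 0}])

```text
t: 13.48
ee_pos: [589.3, -291.5, 56.3]
tool_rot: [180.0, 0.0, 13.9]
force: [0.1, 0.0, -3.2]
width: 37.0
finger_force: 30.0
```

arm_command(deltas=[{"tx": 0,"ty": 0,"tz": -0.03,"twist": 0,"hand": 0},{"tx": 0,"ty": 0,"tz": 0,"twist": 0,"hand": 0},{"tx": 0,"ty": 0,"tz": 0,"twist": 0,"hand": 0}])

```text
t: 13.85
ee_pos: [590.8, -290.6, 28.8]
tool_rot: [179.9, -0.1, 14.0]
force: [1.2, 0.1, -2.3]
width: 37.2
finger_force: 30.0
```

```bash
python3 z.py p3
```

```text
13.9 [ 591.3 -290.7   29.3] 36.86013906713147 [ 0.2 -0.4 -1.5]
```

View pics/p3.png

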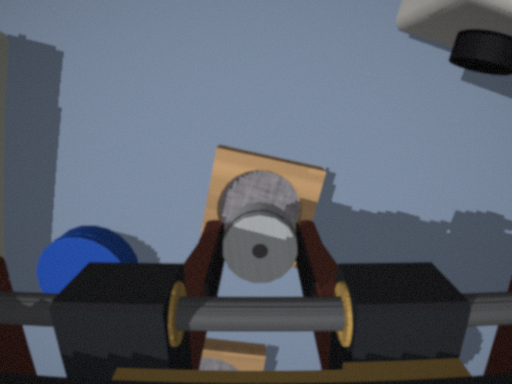

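Weight c's hub is at (260,250) and the recess's centre column is at about 260, so they line up. I lower it.

arm_command(deltas=[{"tx": 0,"ty": 0,"tz": -0.015,"twist": 0,"hand": 0},{"tx": 0,"ty": 0,"tz": -0.01,"twist": 0,"hand": 0},{"tx": 0,"ty": 0,"tz": -0.007,"twist": 0,"hand": 0},{"tx": 0,"ty": 0,"tz": -0.004,"twist": 0,"hand": 0},{"tx": 0,"ty": 0,"tz": 0,"twist": 0,"hand": 0}])

```text
t: 14.52
ee_pos: [589.6, -289.9, -7.8]
tool_rot: [-180.0, 0.1, 14.0]
force: [-5.1, 1.4, 7.3]
width: 37.3
finger_force: 30.0
```

arm_command(deltas=[{"tx": 0,"ty": 0,"tz": 0,"twist": 0,"hand": 45},{"tx": 0,"ty": 0,"tz": 0,"twist": 0,"hand": 55},{"tx": 0,"ty": 0,"tz": 0,"twist": 0,"hand": 65},{"tx": 0,"ty": 0,"tz": 0,"twist": 0,"hand": 75},{"tx": 0,"ty": 0,"tz": 0.02,"twist": 0,"hand": 80}])

```text
t: 15.15
ee_pos: [588.8, -289.6, 10.7]
tool_rot: [-179.9, 0.2, 14.0]
force: [0.3, -0.4, -1.0]
width: 69.4
finger_force: 0.0
```

arm_command(deltas=[{"tx": 0,"ty": 0,"tz": 0.05,"twist": 0,"hand": 85},{"tx": 0,"ty": 0,"tz": 0.06,"twist": 0,"hand": 85},{"tx": -0.03,"ty": 0.03,"tz": 0.04,"twist": 0,"hand": 85},{"tx": -0.03,"ty": 0.04,"tz": 0,"twist": 0,"hand": 85},{"tx": 0,"ty": 0,"tz": 0,"twist": 0,"hand": 85}])

```text
t: 15.78
ee_pos: [528.9, -217.0, 163.6]
tool_rot: [180.0, -0.0, 14.3]
force: [0.4, -0.5, 0.3]
width: 74.4
finger_force: 0.0
```

```bash
python3 z.py p4; python3 chk.py p4.npz 591 -290; python3 w.py p4b
```

```text
15.825 [ 530.  -219.2  163.3] 74.67180665128423 [-0.4 -0.5 -0.8]
wr [298. 260.] [ 433.3 -286.4] r 33.5
wr [345. 125.] [ 591.  -290.5] r 26.8
nest [298. 260.] [ 433.3 -286.4] r 33.5
nest [345. 125.] [ 591.  -290.5] r 26.8
weight 1186 ((588.4773559570312, -290.697509765625), 19.011140823364258) 30.329612343042093 0.8445274264983639
15.875 [ 530.5 -220.4  162.9]
cam at [ 602.7 -201.3  352.3] tcp px [261. 219.]
b 3597 582.7 -33.4 r 26.6 z 94.2
a 1475 578.9 -34.5 r 33.1 z 72.2
```

Weight c is seated, 2.5 mm off centre with its top at z = 30. Next is weight b, at (583, -33), for nest_b at (433, -286).

arm_command(deltas=[{"tx": 0.013,"ty": 0.047,"tz": 0,"twist": 0,"hand": 85},{"tx": 0.013,"ty": 0.047,"tz": 0,"twist": 0,"hand": 85},{"tx": 0.013,"ty": 0.047,"tz": 0,"twist": 0,"hand": 85},{"tx": 0.014,"ty": 0.046,"tz": 0,"twist": 0,"hand": 85},{"tx": 0,"ty": 0,"tz": -0.02,"twist": 0,"hand": 85}])

```text
t: 16.5
ee_pos: [586.6, -28.4, 143.0]
tool_rot: [-179.9, -0.3, 14.3]
force: [0.1, -0.9, -0.9]
width: 74.6
finger_force: 0.0
```

arm_command(deltas=[{"tx": 0,"ty": 0,"tz": 0,"twist": 0,"hand": 85},{"tx": 0,"ty": 0,"tz": 0,"twist": 0,"hand": 85}])

```text
t: 16.75
ee_pos: [583.7, -34.5, 141.8]
tool_rot: [180.0, -0.0, 13.9]
force: [-0.1, 0.4, -0.4]
width: 74.7
finger_force: 0.0
```

arm_command(deltas=[{"tx": 0,"ty": 0.001,"tz": -0.03,"twist": 0,"hand": 85},{"tx": 0,"ty": 0,"tz": -0.03,"twist": 0,"hand": 85},{"tx": 0,"ty": 0,"tz": -0.017,"twist": 0,"hand": 85},{"tx": 0,"ty": 0,"tz": -0.009,"twist": 0,"hand": 85},{"tx": 0,"ty": 0,"tz": 0,"twist": 0,"hand": 75}])

```text
t: 17.38
ee_pos: [583.3, -32.3, 55.6]
tool_rot: [180.0, -0.0, 14.0]
force: [0.5, -0.3, 0.5]
width: 68.3
finger_force: 0.0
```

arm_command(deltas=[{"tx": 0,"ty": 0,"tz": 0,"twist": 0,"hand": 68},{"tx": 0,"ty": 0,"tz": 0,"twist": 0,"hand": 62},{"tx": 0,"ty": 0,"tz": 0,"twist": 0,"hand": 55},{"tx": 0,"ty": 0,"tz": 0,"twist": 0,"hand": 0},{"tx": 0,"ty": 0,"tz": 0,"twist": 0,"hand": 0}])

```text
t: 18.0
ee_pos: [583.6, -32.1, 56.2]
tool_rot: [180.0, -0.1, 14.0]
force: [-0.1, -0.2, 5.7]
width: 51.2
finger_force: 30.0
```

arm_command(deltas=[{"tx": 0,"ty": 0,"tz": 0,"twist": 0,"hand": 0},{"tx": 0,"ty": 0,"tz": 0,"twist": 0,"hand": 0}])

```text
t: 18.25
ee_pos: [583.6, -32.1, 56.1]
tool_rot: [180.0, -0.1, 14.0]
force: [-1.4, -0.5, 5.1]
width: 51.2
finger_force: 30.0
```

arm_command(deltas=[{"tx": 0,"ty": 0,"tz": 0.01,"twist": 0,"hand": 0},{"tx": 0,"ty": 0,"tz": 0.03,"twist": 0,"hand": 0},{"tx": 0,"ty": 0,"tz": 0.04,"twist": 0,"hand": 0},{"tx": -0.02,"ty": -0.034,"tz": 0.03,"twist": 0,"hand": 0},{"tx": -0.03,"ty": -0.05,"tz": 0,"twist": 0,"hand": 0}])

```text
t: 18.88
ee_pos: [534.8, -115.1, 168.1]
tool_rot: [179.9, -0.3, 14.3]
force: [0.6, -0.7, -4.7]
width: 51.5
finger_force: 30.0
```

arm_command(deltas=[{"tx": -0.03,"ty": -0.05,"tz": 0,"twist": 0,"hand": 0},{"tx": -0.03,"ty": -0.05,"tz": 0,"twist": 0,"hand": 0},{"tx": -0.025,"ty": -0.045,"tz": 0,"twist": 0,"hand": 0},{"tx": -0.016,"ty": -0.026,"tz": -0.04,"twist": 0,"hand": 0},{"tx": 0,"ty": 0,"tz": -0.04,"twist": 0,"hand": 0}])

```text
t: 19.5
ee_pos: [429.7, -290.2, 84.7]
tool_rot: [179.9, 0.1, 13.7]
force: [0.7, -0.2, -4.5]
width: 51.6
finger_force: 30.0
```

arm_command(deltas=[{"tx": 0,"ty": 0,"tz": -0.035,"twist": 0,"hand": 0},{"tx": 0,"ty": 0,"tz": -0.025,"twist": 0,"hand": 0},{"tx": 0,"ty": 0,"tz": 0,"twist": 0,"hand": 0},{"tx": 0,"ty": 0,"tz": 0,"twist": 0,"hand": 0}])

```text
t: 20.0
ee_pos: [432.6, -287.2, 26.3]
tool_rot: [180.0, -0.0, 14.0]
force: [0.7, -0.3, -3.3]
width: 51.4
finger_force: 30.0
```

On target. I lower 34 mm.

arm_command(deltas=[{"tx": 0,"ty": 0,"tz": -0.014,"twist": 0,"hand": 0},{"tx": 0,"ty": 0,"tz": -0.009,"twist": 0,"hand": 0},{"tx": 0,"ty": 0,"tz": -0.007,"twist": 0,"hand": 0},{"tx": 0,"ty": 0,"tz": -0.004,"twist": 0,"hand": 0},{"tx": 0,"ty": 0,"tz": 0,"twist": 0,"hand": 0}])

```text
t: 20.62
ee_pos: [431.9, -286.9, -8.1]
tool_rot: [-180.0, 0.0, 14.0]
force: [-3.6, 1.4, 3.8]
width: 51.6
finger_force: 30.0
```

arm_command(deltas=[{"tx": 0,"ty": 0,"tz": 0,"twist": 0,"hand": 62},{"tx": 0,"ty": 0,"tz": 0,"twist": 0,"hand": 72},{"tx": 0,"ty": 0,"tz": 0,"twist": 0,"hand": 82},{"tx": 0,"ty": 0,"tz": 0,"twist": 0,"hand": 90},{"tx": 0,"ty": 0,"tz": 0.02,"twist": 0,"hand": 95}])

```text
t: 21.25
ee_pos: [431.1, -286.5, 10.7]
tool_rot: [-179.9, 0.1, 14.0]
force: [0.1, 0.2, 0.1]
width: 82.5
finger_force: 0.0
```

arm_command(deltas=[{"tx": 0,"ty": 0,"tz": 0.05,"twist": 0,"hand": 100},{"tx": 0,"ty": 0,"tz": 0.06,"twist": 0,"hand": 100},{"tx": 0.03,"ty": 0.05,"tz": 0.04,"twist": 0,"hand": 100},{"tx": 0,"ty": 0,"tz": 0,"twist": 0,"hand": 100},{"tx": 0,"ty": 0,"tz": 0,"twist": 0,"hand": 100}])

```text
t: 21.88
ee_pos: [458.0, -243.1, 156.4]
tool_rot: [180.0, 0.1, 14.0]
force: [-0.1, -1.0, -0.3]
width: 87.9
finger_force: 0.0
```

```bash
python3 z.py p5; python3 chk.py p5.npz 432 -287; python3 w.py p5b
```

```text
21.925 [ 457.3 -243.5  155.9] 87.89017174989992 [-0.7  0.3 -0.2]
wr [294. 200.] [ 431.9 -287. ] r 34.2
wr [342.  45.] [ 590.3 -290.3] r 26.7
nest [294. 200.] [ 431.9 -287. ] r 34.2
nest [342.  45.] [ 590.3 -290.3] r 26.7
weight 2006 ((431.5168762207031, -287.2213439941406), 26.06754493713379) 30.199058310915348 0.8129394272937499
21.975 [ 457.2 -243.6  155.6]
cam at [ 530.8 -226.1  344.6] tcp px [259. 220.]
a 716 558.4 -38.1 r 25.8 z 72.0
```

Weight b is seated within 1 mm. Now weight a.

arm_command(deltas=[{"tx": 0.024,"ty": 0.042,"tz": 0,"twist": 0,"hand": 100},{"tx": 0.024,"ty": 0.042,"tz": 0,"twist": 0,"hand": 100},{"tx": 0.024,"ty": 0.042,"tz": 0,"twist": 0,"hand": 100},{"tx": 0.025,"ty": 0.042,"tz": 0,"twist": 0,"hand": 100},{"tx": 0.024,"ty": 0.042,"tz": 0,"twist": 0,"hand": 100}])

```text
t: 22.6
ee_pos: [579.5, -33.0, 155.4]
tool_rot: [-180.0, 0.1, 13.9]
force: [0.3, 0.2, 0.5]
width: 87.8
finger_force: 0.0
```

arm_command(deltas=[{"tx": 0,"ty": 0,"tz": -0.02,"twist": 0,"hand": 100},{"tx": 0,"ty": 0,"tz": 0,"twist": 0,"hand": 100},{"tx": 0,"ty": 0,"tz": 0,"twist": 0,"hand": 100}])

```text
t: 22.98
ee_pos: [579.1, -34.4, 136.5]
tool_rot: [180.0, 0.1, 13.9]
force: [0.5, 0.6, -0.1]
width: 87.8
finger_force: 0.0
```

```bash
python3 z.py p6; python3 w.py p6b
```

```text
23.025 [579.5 -34.3 137. ] 87.70177372463026 [ 0.3 -1.   0.3]
23.075 [579.7 -34.1 137.3]
cam at [652.6 -16.8 325.8] tcp px [258. 220.]
a 5188 579.4 -33.3 r 33.0 z 72.2
```

arm_command(deltas=[{"tx": 0,"ty": 0.001,"tz": -0.03,"twist": 0,"hand": 100},{"tx": 0,"ty": 0,"tz": -0.035,"twist": 0,"hand": 100},{"tx": 0,"ty": 0,"tz": -0.025,"twist": 0,"hand": 100},{"tx": 0,"ty": 0,"tz": -0.013,"twist": 0,"hand": 100},{"tx": 0,"ty": 0,"tz": 0,"twist": 0,"hand": 100}])

```text
t: 23.7
ee_pos: [579.4, -32.3, 33.7]
tool_rot: [-180.0, 0.0, 14.0]
force: [-0.3, -0.5, 0.9]
width: 87.7
finger_force: 0.0
```

arm_command(deltas=[{"tx": 0,"ty": 0,"tz": 0,"twist": 0,"hand": 90},{"tx": 0,"ty": 0,"tz": 0,"twist": 0,"hand": 80},{"tx": 0,"ty": 0,"tz": 0,"twist": 0,"hand": 72},{"tx": 0,"ty": 0,"tz": 0,"twist": 0,"hand": 0},{"tx": 0,"ty": 0,"tz": 0,"twist": 0,"hand": 0}])

```text
t: 24.32
ee_pos: [580.3, -32.2, 34.6]
tool_rot: [180.0, -0.1, 14.0]
force: [-0.5, -0.7, 6.1]
width: 65.2
finger_force: 30.0
```

arm_command(deltas=[{"tx": 0,"ty": 0,"tz": 0,"twist": 0,"hand": 0},{"tx": 0,"ty": 0,"tz": 0,"twist": 0,"hand": 0}])

```text
t: 24.58
ee_pos: [580.3, -32.2, 34.7]
tool_rot: [180.0, -0.1, 14.0]
force: [0.0, -0.8, 6.0]
width: 65.2
finger_force: 30.0
```

arm_command(deltas=[{"tx": 0,"ty": 0,"tz": 0.005,"twist": 0,"hand": 0},{"tx": 0,"ty": 0,"tz": 0.02,"twist": 0,"hand": 0},{"tx": 0,"ty": 0,"tz": 0.03,"twist": 0,"hand": 0},{"tx": 0,"ty": 0,"tz": 0.035,"twist": 0,"hand": 0},{"tx": 0,"ty": 0,"tz": 0,"twist": 0,"hand": 0}])

```text
t: 25.2
ee_pos: [581.8, -31.5, 127.0]
tool_rot: [179.9, -0.3, 14.0]
force: [-0.8, -0.5, -6.1]
width: 64.8
finger_force: 30.0
```

```bash
python3 z.py p7; python3 -c "
from nest import *
for n in('p1','p2','w2'):
    c=dict(np.load(n+'.npz'));X=cloud(c)
c=dict(np.load('p7.npz'));X=cloud(c);p=X[(abs(X[...,0]-580)<50)&(abs(X[...,1]+33)<50)&(X[...,2]>100)&(X[...,2]<175)];print(len(p),np.histogram(p[:,2],20))
"
```

```text
25.25 [580.2 -31.8 124.9] 65.47059316286283 [-0.4 -1.5 -6.2]
13751 (array([  24,   72,   70,   73,   61,   86,   79,   99,   75,  166,  204,
        165, 1159, 9690, 1155,   99,  124,  108,  114,  128]), array([143.15959073, 144.75076275, 146.34193476, 147.93310678,
       149.52427879, 151.11545081, 152.70662283, 154.29779484,
       155.88896686, 157.48013888, 159.07131089, 160.66248291,
       162.25365493, 163.84482694, 165.43599896, 167.02717097,
       168.61834299, 170.20951501, 171.80068702, 173.39185904,
       174.98303106]))
```

arm_command(deltas=[{"tx": 0,"ty": 0.03,"tz": 0.02,"twist": 0,"hand": 0},{"tx": 0.002,"ty": 0.05,"tz": 0.02,"twist": 0,"hand": 0},{"tx": 0.003,"ty": 0.05,"tz": 0,"twist": 0,"hand": 0},{"tx": 0.002,"ty": 0.05,"tz": 0,"twist": 0,"hand": 0},{"tx": 0.002,"ty": 0.04,"tz": 0,"twist": 0,"hand": 0}])

```text
t: 25.88
ee_pos: [587.0, 190.0, 161.7]
tool_rot: [-180.0, 0.2, 14.1]
force: [0.8, 0.1, -5.3]
width: 65.5
finger_force: 30.0
```

arm_command(deltas=[{"tx": 0,"ty": 0,"tz": 0,"twist": 0,"hand": 0},{"tx": 0,"ty": 0,"tz": 0,"twist": 0,"hand": 0}])

```text
t: 26.12
ee_pos: [587.6, 187.0, 162.0]
tool_rot: [179.9, 0.2, 14.0]
force: [0.8, -0.6, -5.2]
width: 65.5
finger_force: 30.0
```

```bash
python3 z.py p8
```

```text
26.175 [588.  186.3 162.3] 65.13547963940059 [ 0.6 -1.  -5.4]
wr [160. 138.] [590.1 291.8] r 40.6
```

Nest_a is at (590, 291.5). I go there.

arm_command(deltas=[{"tx": 0.001,"ty": 0.04,"tz": 0,"twist": 0,"hand": 0},{"tx": 0.001,"ty": 0.04,"tz": 0,"twist": 0,"hand": 0},{"tx": 0,"ty": 0.025,"tz": -0.03,"twist": 0,"hand": 0},{"tx": 0,"ty": 0,"tz": -0.04,"twist": 0,"hand": 0},{"tx": 0,"ty": 0,"tz": -0.04,"twist": 0,"hand": 0}])

```text
t: 26.8
ee_pos: [591.0, 291.3, 52.2]
tool_rot: [179.9, 0.0, 13.9]
force: [-0.4, 0.0, -6.1]
width: 65.7
finger_force: 30.0
```

arm_command(deltas=[{"tx": 0,"ty": 0,"tz": -0.025,"twist": 0,"hand": 0},{"tx": 0,"ty": 0,"tz": 0,"twist": 0,"hand": 0},{"tx": 0,"ty": 0,"tz": 0,"twist": 0,"hand": 0}])

```text
t: 27.18
ee_pos: [591.7, 292.7, 29.9]
tool_rot: [-180.0, -0.1, 13.9]
force: [0.9, 0.6, -5.4]
width: 65.5
finger_force: 30.0
```

arm_command(deltas=[{"tx": -0.001,"ty": -0.001,"tz": -0.016,"twist": 0,"hand": 0},{"tx": 0,"ty": 0,"tz": -0.01,"twist": 0,"hand": 0},{"tx": 0,"ty": 0,"tz": -0.007,"twist": 0,"hand": 0},{"tx": 0,"ty": 0,"tz": -0.004,"twist": 0,"hand": 0},{"tx": 0,"ty": 0,"tz": 0,"twist": 0,"hand": 0}])

```text
t: 27.8
ee_pos: [589.4, 292.0, -7.4]
tool_rot: [180.0, 0.0, 14.0]
force: [-3.7, -3.5, 2.4]
width: 65.5
finger_force: 30.0
```

arm_command(deltas=[{"tx": 0,"ty": 0,"tz": 0,"twist": 0,"hand": 78},{"tx": 0,"ty": 0,"tz": 0,"twist": 0,"hand": 85},{"tx": 0,"ty": 0,"tz": 0,"twist": 0,"hand": 95},{"tx": 0,"ty": 0,"tz": 0,"twist": 0,"hand": 100},{"tx": 0,"ty": 0,"tz": 0,"twist": 0,"hand": 100}])

```text
t: 28.42
ee_pos: [589.7, 292.1, -8.1]
tool_rot: [-180.0, -0.0, 14.0]
force: [-0.5, 0.2, 0.2]
width: 87.7
finger_force: 0.0
```

arm_command(deltas=[{"tx": 0,"ty": 0,"tz": 0.02,"twist": 0,"hand": 100},{"tx": 0,"ty": 0,"tz": 0.05,"twist": 0,"hand": 100},{"tx": 0,"ty": 0,"tz": 0.05,"twist": 0,"hand": 100},{"tx": -0.01,"ty": -0.05,"tz": 0.04,"twist": 0,"hand": 100},{"tx": 0,"ty": -0.05,"tz": 0,"twist": 0,"hand": 100}])

```text
t: 29.05
ee_pos: [581.6, 195.2, 155.8]
tool_rot: [-179.9, -0.5, 14.2]
force: [1.2, 0.2, -0.0]
width: 88.1
finger_force: 0.0
```

arm_command(deltas=[{"tx": 0,"ty": 0,"tz": 0,"twist": 0,"hand": 100},{"tx": 0,"ty": 0,"tz": 0,"twist": 0,"hand": 100},{"tx": 0,"ty": 0,"tz": 0,"twist": 0,"hand": 100}])

```text
t: 29.42
ee_pos: [579.6, 195.8, 150.8]
tool_rot: [-179.9, -0.0, 14.2]
force: [1.0, -0.2, -0.0]
width: 87.9
finger_force: 0.0
```

```bash
python3 z.py p9; python3 chk.py p9.npz 590 291; python3 -c "
from workcell import bot
import cv2
cv2.imwrite('pics/end.png',bot.capture('top')['pixels'])"
```

```text
29.475 [579.6 195.7 150.6] 87.87104004832847 [-0.6  0.4  0.4]
wr [167. 135.] [589.6 292.1] r 40.8
nest [167. 135.] [589.6 292.1] r 40.8
weight 3819 ((588.2864379882812, 290.6548767089844), 33.04154586791992) 30.309782640588782 0.7884175916719861
```

View pics/end.png

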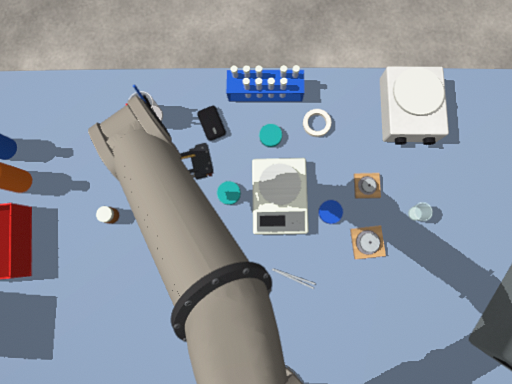

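The pan at (280,185) is empty, weights c and b lie in their nests at (368,185) and (368,242), and the beaker at (421,213) is unmoved. The wrist camera confirms weight a seated level, about 2 mm off centre. I hand the job in.

```bash
python3 -c "
from workcell import bot
print(bot.job_done())"
```

```text
the job is handed in; nothing more can be done
None
```

All four weights are seated in their own nests, each within about 3 mm of centre by the wrist camera, the beaker looks unmoved, and I handed the job in at about 29.5 s; no verdict came back.

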